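# Extend the hold-down arm one hole and clamp the chopping board

## Task

Clamp the chopping board down so that it cannot slip: press the spring button of the clamp's telescoping arm flush and slide the arm's outer tube out over the board until the button pops into the very next hole. Then turn the wing knob on the arm's head clockwise until the rubber foot touches the board, add a quarter turn, and let go. Leave the board where it lies and do not disturb the other things.

Things in the scene. Friction and masses are not known exactly. Their poses are not given: they have to be found in the camera images.
- clamp: clamp fixed to the worktop: dark foot plate 90 x 90 x 14 mm, 44 mm square column 120 mm high, level square arm. Origin: centre of the foot's underside; x out along the arm, z up, y away from the button's side. Arm axis 100 mm above the worktop. Outer tube: aluminium, 30 x 30 mm, wall 2.5 mm, from 50 to 290 mm out at the start, then the dark head (44 x 44 x 42 mm, centre 310 mm out).
- sleeve (a joint): slide of the outer tube in m, 0 at the start, growing as it slides out along clamp x. Its three 12 mm holes, 50 mm apart, are in the side towards clamp -y; at 0 the button is in the outermost, the next hole is at 0.050, the last at 0.100 (stop 0.104). Locked within 1 mm either way while the button is out; else it drags with 2 to 5 N.
- button (a joint): 0 fully out (6 mm proud of the tube), 0.006 flush, 0.0085 under the tube's wall. Spring 3 to 5.5 N. The tip is a 45 degree cone 3.5 mm high: pressed flush, 6 to 15 N on the tube tucks it under. A grip of 40 N or more from above across tube and button (36 mm wide, 30 when flush) presses it flush, and can then pull the tube along.
- button_tip (a point): middle of the tip of the spring button, a steel pin 10 mm in diameter that stands out level through the tube's wall towards clamp -y: 185 mm out from the clamp's origin, 100 mm above the worktop, 21 mm from the arm's axis when out. It sits on the fixed inner tube and does not travel with the outer tube.
- wing (a joint): angle of the black wing knob about its upright axis in rad, growing clockwise from above. The wing lies along the arm at 0 and 3.14, across it at 1.57 and 4.71; it starts at 1.5 to 2.4. The foot sinks 14 mm a turn: it touches the board at 3.14; a quarter turn more is 4.71, pressing with about 14 N. It stays where left (friction 0.06 N m); stop at 6.5.
- wing_grip (a point): on the knob's axis at mid-height of the wing, 147 mm above the worktop, 310 mm out along clamp x at the start; it travels with the outer tube and keeps its height as it turns. Wing 60 mm long, 12 mm thick, 26 mm high (136 to 162 mm above the worktop); the head below it tops out at 125 mm.
- foot_under (a point): centre of the underside of the rubber foot (26 mm across) on the spindle under the head; 29 mm above the worktop at knob angle 0, 22 mm when it touches the board. It gives springily, about 4 N a mm, once it touches.
- foot: the rubber foot, same origin as foot_under
- board: wooden chopping board, 220 x 340 x 22 mm, lying loose and flat on the worktop with its narrow edge just beyond the foot; origin at the centre of its underside, y along its length.
- mug: white mug 86 x 119 x 101 mm, bystander; origin at its underside
- salt_shaker: glass salt shaker, 44 mm in diameter, 90 mm high, bystander; origin at the centre of its underside
- tin: low food tin, 75 mm in diameter, 58 mm high, bystander; origin at the centre of its underside

How it is judged (in metres and radians):
On the way, in this order (a step that is already met when the one before it is completed fails the run):
1. the tube has been slid out to the very next hole and the button has popped out through it (value of joint sleeve between 0.0475 and 0.0525 m and value of joint button below 0.0015 m), for 0.2 s.
2. the rubber foot has been screwed down until it touches the board (contact force between foot and board above 0.5 N), for 0.2 s.
At the end, for the whole second after the job is handed in: The button stands fully out (within 1.5 mm) through the next hole (tube 50 mm out, within 2.5 mm), the wing knob is a quarter turn past touch (within 0.5 rad either way), the foot presses the board with more than 4 N, and the board lies at rest within 15 mm of where it started (all of step 1 and value of joint wing between 4.21 and 5.21 rad and contact force between foot and board above 4 N and distance of board from where it was at the start of the episode below 0.015 m and linear speed of board below 0.01 m/s).
It fails at once if the mug, the salt shaker or the tin is shifted by more than 30 mm (distance of any of mug, salt_shaker, tin from where it was at the start of the episode above 0.03 m).
It fails at once if the board is shifted by more than 30 mm (distance of board from where it was at the start of the episode above 0.03 m).
It fails at once if the tube is pulled on past the next hole (value of joint sleeve above 0.065 m).
It also fails if it takes over 54 s, if anything falls off the work surface, if the arm or the gripper's body presses on something with over 40 N, if the wrist force passes 120 N, or if a joint passes its speed limit or range.

## Robot

A 6-joint arm with a two-finger parallel gripper is mounted at the origin on a cart in front of the work surface, level with it; the furniture and walls round the work are solid. World frame = base frame: x ahead of the robot, y to its left, z up, the work surface at z = 0. Lengths are in mm, angles in rad, forces in N, time in s.
With the tool pointing down it reaches from about 425 to 925 mm from the base axis. Payload 12.5 kg.
Tool frame: the origin (TCP) lies at the very end of the fingers, on their centre line; the grasp point (between the pads) lies 19 mm behind it; z points along the fingers, y is the line along which they close (so a half turn about z gives the same grasp; the last joint's range is limited). The gripper opens to 85 mm and grips with 20 to 120 N. Pads are 22 mm wide; open, the fingers measure 114 mm over their backs; the gripper's body (76 mm by 85 mm) begins 54 mm behind the grasp point. The pads swing forward as they close: fully open they stand 13 mm farther back than shut.
Start: joints at [1.128, 0.491, 1.559, -0, 1.092, -0.106], TCP at [206.526, 589.908, 231.327] pointing down, gripper open.
Joint ranges: [-3.1, 3.1], [-0.84, 2.19], [0.05, 2.79], [-1.13, 4.28], [0.06, 2.93], [-2.69, 2.69]. Speed limits (rad/s): [2.22, 2.22, 2.79, 3.14, 3.14, 3.14].

## Interface

Orientations are given as a unit quaternion [w, x, y, z].
In Python, from rig import env, vision, job gives the robot as it stands.
- The arm moves only by the shell command python3 -m pendant 'ROWS' [FORCE]. ROWS is JSON, a list of rows, each a list of 7 numbers: the shift along the world's x, y, z in mm, then the turn, a rotation vector about the world's x, y, z in degrees, then the opening, from -1 (shut) to 1 (fully open). A call has 1 to 12 rows; each row is the pose to reach, as a shift and turn from the pose commanded when the call began; what a row does not reach only later rows make up. A row lasts 1/12 s, in which the tool goes at most 41.7 mm and 7.16 degrees, less where a joint would pass 70% of its speed; a pose out of reach is approached as far as the arm can. A call with a gripper value outside its range is refused whole. The fingers move at their own pace and stop on an object; FORCE is the grip in N (left out, the last holds). Time passes only in rows, so rows that repeat a pose let the fingers close. It gives the time, the measured TCP pose, the force, the opening and the grip force at its end, in the units of the state.
- env.get_state(): the state, without advancing time (a new reading comes with each control period).
- vision.read_camera(name): name is "scene" or "side" or "wrist"; returns (picture, depth): 384x512x3 uint8, red, green, blue; 384x512 float32, mm along the optical axis (not along the pixel's ray), 0 where there is no reading.
- vision.camera_model(name): a dict with "fx", "fy", "cx", "cy" (pixels), "R" (3x3) and "t" (3): a world point X has camera coordinates R X + t. Camera axes: x right, y down, z forward; pixel columns grow to the right and rows downward; lengths in mm; the calibration is good to about 2 mm. A picture is of the moment at which its call begins: read the wrist's pose just before it. camera_model takes no time and is no camera call; for the wrist camera it gives the pose at the moment of the call.
- job.finish_job(): hands the job in; it is judged then, once.
The state is a dict: "t": time; "q": joint angles; "qvel": joint speeds; "tau": joint torques, N m; "tcp_pos": TCP position; "eef_rot": TCP orientation; "force": force on the tool from outside, world axes, zero at the start; "ft_torque": the same for the moment, N m; "opening": finger opening in mm; "gripper_force": force on a finger pad.
Only numpy, scipy, OpenCV 4.12 (cv2) and the standard library are available. Lean on these libraries where they do the work, as an engineer would, in place of code of your own. Each camera call takes 0.05 s, during which the arm holds its last target. There are 200 camera calls.

## Working session

There is one attempt and no reset: what is moved stays moved. The work goes in short steps, Python scripts to look and compute and a shell command to move; the robot and the scene stay as the last step left them, time stands still between calls to the robot, and variables do not carry over. Pictures are saved under pics/ and viewed, at most 10 in all, crops included, and the job is handed in when it is done.

```bash
mkdir -p pics; ls
python3 - <<'E'
from rig import env,vision
import cv2,numpy as np
for n in ("scene","side"):
    p,d=vision.read_camera(n); np.savez(f"pics/{n}0.npz",p=p,d=d)
    cv2.imwrite(f"pics/{n}0.png",p[:,:,::-1]); m=vision.camera_model(n)
    print(n,{k:np.round(v,3).tolist() for k,v in m.items()})
s=env.get_state(); print(s)
E
```

```text
pics
scene {'fx': 433.61, 'fy': 433.61, 'cx': 254.109, 'cy': 184.779, 'R': [[-0.609, -0.793, -0.007], [-0.549, 0.428, -0.718], [0.573, -0.433, -0.696]], 't': [376.222, 415.026, 1356.613]}
side {'fx': 442.824, 'fy': 442.824, 'cx': 249.783, 'cy': 190.326, 'R': [[-0.989, -0.145, -0.027], [-0.035, 0.408, -0.912], [0.143, -0.901, -0.409]], 't': [615.478, 120.184, 1181.506]}
{'t': 0.1, 'q': array([ 1.12839809e+00,  4.91491185e-01,  1.55938482e+00, -1.67562008e-05,
        1.09170376e+00, -1.05624252e-01]), 'qvel': array([ 0.00016312, -0.0002109 , -0.00070407, -0.00043796, -0.00241498,
        0.00094063]), 'tau': array([ 3.46651417e-03, -6.19447231e+01, -2.62024730e+01, -8.94645996e-05,
        2.88267838e-03, -1.93489576e-06]), 'tcp_pos': array([206.43866745, 589.71215226, 230.79247579]), 'eef_rot': array([-1.26398444e-04,  1.67588543e-01,  9.85856905e-01, -4.77155017e-04]), 'force': array([-0.17749125,  0.52953414,  0.70293244]), 'ft_torque': array([ 0.08704976, -0.02475357, -0.0270447 ]), 'gripper_force': 0.0, 'opening': 85.61308432019825}
```

```bash
python3 -c "
import cv2,numpy as np
a=cv2.imread('pics/scene0.png');b=cv2.imread('pics/side0.png')
cv2.imwrite('pics/both0.png',cv2.resize(np.vstack([a,b]),None,fx=0.78,fy=0.78))"
```

```text
(no output)
```

View pics/scene0.png

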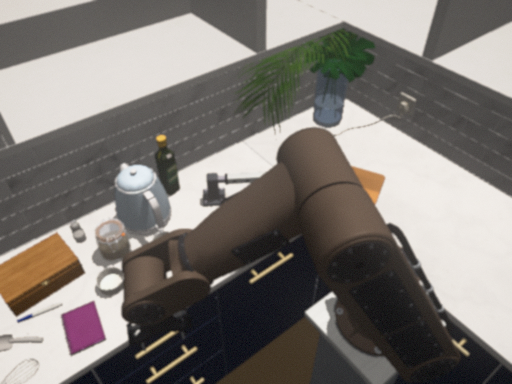

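View pics/side0.png

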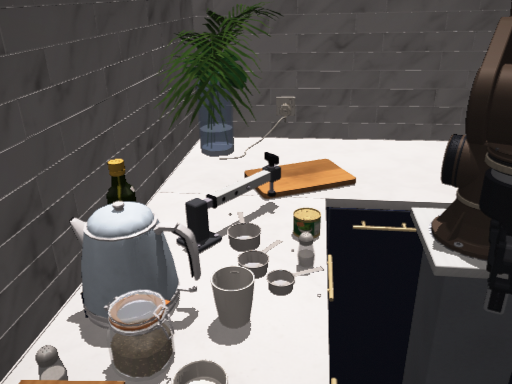

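The side view shows the clamp, with its column at about (198,220), the arm running to the head at (272,180), the wing at (272,158) and the board at (300,177). The tin is at (307,222) and the shaker at (306,245). In the scene view the robot hides most of the clamp. Next I'll locate things from depth.

```bash
cat > h.py <<'E'
import numpy as np,cv2
from rig import env,vision
def cloud(d,m):
    v,u=np.mgrid[:d.shape[0],:d.shape[1]]
    c=np.stack([(u-m['cx'])/m['fx']*d,(v-m['cy'])/m['fy']*d,d],-1)
    W=(c-np.array(m['t']))@np.array(m['R']); W[d<=0]=np.nan; return W
def proj(X,m):
    c=np.atleast_2d(X)@np.array(m['R']).T+m['t']; return np.stack([m['fx']*c[:,0]/c[:,2]+m['cx'],m['fy']*c[:,1]/c[:,2]+m['cy']],1)
E
python3 - <<'E'
from h import *
z=np.load('pics/side0.npz');p,d=z['p'],z['d'];m=vision.camera_model('side');W=cloud(d,m)
hsv=cv2.cvtColor(p,cv2.COLOR_RGB2HSV)
for u,v in [(198,205),(198,225),(272,180),(272,158),(240,189),(210,243),(307,212),(306,240),(300,177),(244,230),(253,258),(280,275),(218,150),(232,300)]: print(u,v,np.round(W[v,u]),p[v,u])
sub=W[145:260,175:292]; a=sub[np.isfinite(sub[...,2])]
for lo,hi in [(110,117),(128,170)]:
    s=a[(a[:,2]>lo)&(a[:,2]<hi)]; print(lo,hi,len(s),np.round(s[:: max(1,len(s)//25)]).tolist())
im=cv2.resize(p[140:260,165:365,::-1],None,fx=4,fy=4,interpolation=cv2.INTER_CUBIC); cv2.imwrite('pics/crop0.png',im)
E
```

```text
198 205 [733. 127. 120.] [57 57 61]
198 225 [736. 134.  66.] [23 22 23]
272 180 [ 570. -120.   91.] [24 23 25]
272 158 [ 572. -144.  152.] [8 8 9]
240 189 [649. -15. 105.] [73 70 69]
210 243 [708. 130.  12.] [42 41 43]
307 212 [460.  16.  56.] [227 196 133]
306 240 [458. 208.  81.] [110 105 101]
300 177 [ 493. -325.   18.] [201 135  77]
244 230 [627.  72.  23.] [97 91 89]
253 258 [586. 194.  15.] [94 88 85]
280 275 [514. 261.  17.] [93 86 84]
218 150 [ 831. -549.   33.] [ 91 101 118]
232 300 [590. 438.  78.] [90 85 81]
110 117 517 [[551.0, -153.0, 117.0], [595.0, -130.0, 115.0], [585.0, -125.0, 114.0], [581.0, -120.0, 113.0], [626.0, -93.0, 116.0], [614.0, -88.0, 115.0], [602.0, -89.0, 112.0], [642.0, -63.0, 115.0], [633.0, -56.0, 115.0], [623.0, -53.0, 114.0], [665.0, -28.0, 117.0], [656.0, -21.0, 117.0], [644.0, -22.0, 114.0], [686.0, 2.0, 117.0], [674.0, 6.0, 116.0], [665.0, 6.0, 113.0], [703.0, 28.0, 116.0], [683.0, 29.0, 114.0], [677.0, 34.0, 113.0], [721.0, 58.0, 117.0], [697.0, 55.0, 113.0], [722.0, 67.0, 112.0], [706.0, 76.0, 114.0], [767.0, 118.0, 117.0], [754.0, 127.0, 116.0], [726.0, 118.0, 110.0]]
128 170 368 [[595.0, -167.0, 163.0], [585.0, -154.0, 161.0], [571.0, -143.0, 162.0], [564.0, -132.0, 163.0], [564.0, -131.0, 160.0], [568.0, -139.0, 154.0], [571.0, -137.0, 152.0], [568.0, -135.0, 149.0], [559.0, -134.0, 147.0], [584.0, -146.0, 135.0], [575.0, -143.0, 133.0], [678.0, 368.0, 167.0], [677.0, 364.0, 160.0], [692.0, 382.0, 165.0], [688.0, 382.0, 163.0], [685.0, 381.0, 160.0], [680.0, 383.0, 160.0], [677.0, 382.0, 157.0], [676.0, 373.0, 149.0], [673.0, 362.0, 141.0], [688.0, 380.0, 146.0], [682.0, 383.0, 146.0], [677.0, 380.0, 142.0], [673.0, 372.0, 135.0], [687.0, 381.0, 135.0], [679.0, 380.0, 133.0], [678.0, 384.0, 131.0]]
```

View pics/crop0.png

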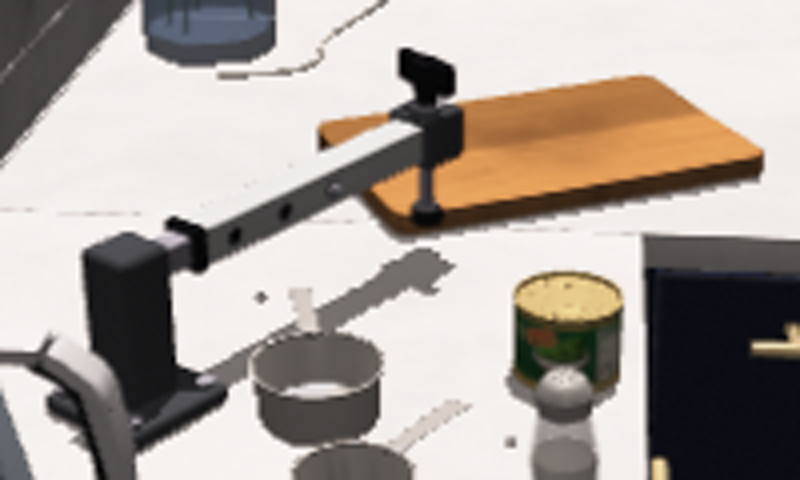

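The crop shows the tube's two empty holes at about (235,237) and (285,212). The button stands out at (333,187), the collar is at (187,245) and the spindle foot is over the board's edge at (427,212). Now I'll fit the arm axis and the wing.

Run:
```python
from h import *
z=np.load('pics/side0.npz');p,d=z['p'],z['d'];m=vision.camera_model('side');W=cloud(d,m)
def px(x,y): return 165+x/4.,140+y/4.
# rays of points on button-side face: holes; plane: axis fit
sub=W[140:260,165:292].reshape(-1,3); sub=sub[np.isfinite(sub[:,2])]
x0=np.array([645,-20.]);e=np.array([-.55,-.83]);e/=np.hypot(*e)
for it in range(4):
    n=np.array([-e[1],e[0]]) # clamp y
    r=sub[:,:2]-x0; s=r@e; t=r@n
    side=sub[(abs(s)<90)&(t>-25)&(t<5)&(sub[:,2]>88)&(sub[:,2]<109)]
    l=cv2.fitLine(side[:,:2].astype(np.float32),cv2.DIST_HUBER,0,.01,.01).ravel()
    e=l[:2]*np.sign(-l[1]); n=np.array([-e[1],e[0]]); x0=l[2:]+15*n
print('dir',e,np.degrees(np.arctan2(e[1],e[0])),'axis pt',x0,len(side))
r=sub[:,:2]-x0; top=sub[(abs(r@e)<90)&(abs(r@n)<25)&(sub[:,2]>112)&(sub[:,2]<120)]
tt=(top[:,:2]-x0)@n; print('top t range',np.percentile(tt,[2,50,98]),'z',np.median(top[:,2]))
def ray(u,v,h=None,plane=None):
    R=np.array(m['R']);C=-R.T@m['t'];D=R.T@np.array([(u-m['cx'])/m['fx'],(v-m['cy'])/m['fy'],1])
    if plane is None: k=(h-C[2])/D[2]
    else: k=((plane[0]-C[:2])@plane[1])/(D[:2]@plane[1])
    return C+k*D
for q in [(235,237),(285,212),(333,187)]:
    u,v=px(*q); off=21 if q[0]==333 else 15
    P=ray(u-.5+.5,v,plane=(x0-off*n,n)); print('hole',q,np.round(P,1),'s',(P[:2]-x0)@e)
w=W[140:170,255:285].reshape(-1,3); w=w[(w[:,2]>140)&(w[:,2]<166)]
rw=w[:,:2]-x0; print('wing',w.mean(0),'s',np.percentile(rw@e,[2,50,98]),'t',np.percentile(rw@n,[2,50,98]))
l=cv2.fitLine(w[w[:,2]>158][:,:2].astype(np.float32),cv2.DIST_HUBER,0,.01,.01).ravel();print('wing dir',l, np.degrees(np.arctan2(l[1],l[0])))
c=W[195:235,180:220].reshape(-1,3);c=c[(c[:,2]>117)&(c[:,2]<124)];rc=c[:,:2]-x0;print('coltop',c.mean(0),'s',np.percentile(rc@e,[2,50,98]),'t',np.percentile(rc@n,[2,50,98]))
h=W[140:200,255:285].reshape(-1,3);h=h[(h[:,2]>80)&(h[:,2]<128)];rh=h[:,:2]-x0;k=(abs(rh@n)<26)&(rh@e>0);print('head s',np.percentile((rh@e)[k],[50,90,98]))
```

```text
dir [-0.54559076 -0.83805174] -123.06504 axis pt [667.36725  -12.571463] 283
top t range [-17.21904376  -4.57057643  12.70251308] z 115.46648653152255
hole (235, 237) [684.9  41.8  97.9] s -55.1256523865761
hole (285, 212) [6.577e+02 1.000e-01 9.870e+01] s -5.308886555453492
hole (333, 187) [628.7 -33.5 104.1] s 38.63068471793201
wing [ 574.77331952 -144.22027212  153.17332762] s [153.44127622 160.30125779 170.08379696] t [-30.09309161  -6.19242562  25.76886602]
wing dir [   0.72978306   -0.6836788   576.3387     -146.9983    ] -43.13179
coltop [741.24619585 108.35351057 119.93216588] s [-164.00639516 -144.434139    -87.41831999] t [-22.40271528  -6.28036088  16.9530948 ]
head s [143.47263359 173.02128038 184.27809741]
```

The button is near (643,-48), the arm heads at -123° and the wing lies at about -43°. I'll move over the button with the closing line along clamp y, which takes a turn of -104° in all.

```bash
python3 -m pendant '[[10,-15,0,0,0,-2,1],[30,-44,0,0,0,-7,1],[52,-76,0,0,0,-12,1],[74,-108,0,0,0,-17,1],[96,-140,0,0,0,-23,1],[118,-172,0,0,0,-28,1],[140,-204,0,0,0,-33,1],[162,-236,0,0,0,-38,1],[184,-268,0,0,0,-43,1],[206,-300,0,0,0,-49,1],[214,-312,0,0,0,-52,1],[218,-319,0,0,0,-52,1]]' && python3 -m pendant '[[10,-15,0,0,0,-2,1],[30,-44,0,0,0,-7,1],[52,-76,0,0,0,-12,1],[74,-108,0,0,0,-17,1],[96,-140,0,0,0,-23,1],[118,-172,0,0,0,-28,1],[140,-204,0,0,0,-33,1],[162,-236,0,0,0,-38,1],[184,-268,0,0,0,-43,1],[206,-300,0,0,0,-49,1],[214,-312,0,0,0,-52,1],[218,-319,0,0,0,-52,1]]' 60
python3 - <<'E'
from h import *
for n in ("scene","wrist"):
    m=vision.camera_model(n);p,d=vision.read_camera(n); np.savez(f"pics/{n}1.npz",p=p,d=d,**m); cv2.imwrite(f"pics/{n}1.png",p[:,:,::-1])
s=env.get_state(); print(s['t'],s['tcp_pos'],s['eef_rot'],s['q'],s['force'])
a=cv2.imread('pics/scene1.png');b=cv2.imread('pics/wrist1.png')
cv2.imwrite('pics/both1.png',cv2.resize(np.hstack([a,b]),None,fx=.78,fy=.78))
E
```

```text
t: 1.1
tcp_pos: [425.7, 269.0, 231.2]
eef_rot: [0.0, 0.585, 0.811, -0.0]
force: [0.9, 0.2, -0.8]
opening: 85.7
gripper_force: 0.0
t: 2.1
tcp_pos: [643.4, -49.4, 230.5]
eef_rot: [-0.0, 0.88, 0.474, -0.0]
force: [-0.0, 0.0, -0.8]
opening: 85.1
gripper_force: 0.0
2.2 [642.5309673  -48.02726423 230.68733176] [-3.11967677e-04  8.79356396e-01  4.76163967e-01 -3.29777648e-04] [-1.77095680e-01  5.19723440e-01  1.50834613e+00  8.51318564e-05
  1.11442778e+00  4.01088552e-01] [-0.75196082  0.03072624 -0.88138621]
```

View pics/both1.png

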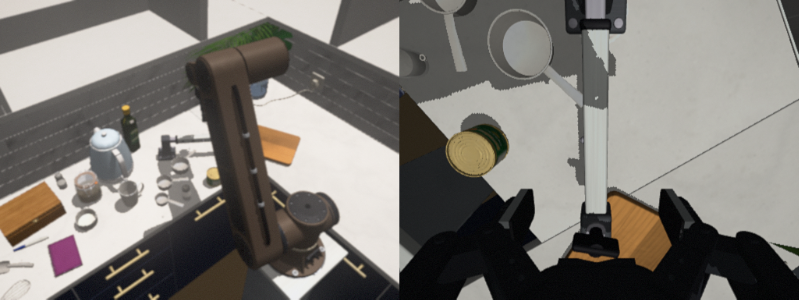

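The wrist view shows the tube running down the middle at u≈596 in the composite, with the collar at the top, the head at (597,225) between the fingers and the tin to the left. Now I'll refine the axis, and find the button and the tube end along it.

Run:
```python
from h import *
z=np.load('pics/wrist1.npz');p,d=z['p'],z['d'];W=cloud(d,z).astype(float)
e0=np.array([-.5456,-.8381]);B=np.array([642.7,-47.8])
v,u=np.mgrid[:384,:512]
k=(abs(W[...,2]-115)<8)&(abs((W[...,:2]-B)@np.array([.838,-.5456]))<30)&(u>200)&(u<290)
P=W[k]; s=(P[:,:2]-B)@e0; q=P[(s>-110)&(s<60)]
l=cv2.fitLine(q[:,:2].astype(np.float32),cv2.DIST_HUBER,0,.01,.01).ravel(); e=l[:2]*np.sign(-l[1]); n=np.array([-e[1],e[0]])
t=(q[:,:2]-l[2:])@n; print('dir',e,np.degrees(np.arctan2(e[1],e[0])),'t range',np.percentile(t,[1,3,50,97,99]),'z',np.median(q[:,2]))
x0=l[2:]; print('axis pt nearest B',x0+((B-x0)@e)*e)
G=W.reshape(-1,3);r=G[:,:2]-x0
for nm,lo,hi in [('button',88,109),]:
    k=(G[:,2]>lo)&(G[:,2]<hi)&(r@n<-15.5)&(r@n>-26)&(abs((G[:,:2]-B)@e)<110); print(nm,k.sum(),np.c_[(G[k,:2]-B)@e,(r@n)[k],G[k,2]].round(1)[::max(1,k.sum()//20)].tolist())
k=(abs(G[:,2]-120)<4)&((G[:,:2]-B)@e<-120)&(abs(r@n)<30);print('col',np.percentile((G[k,:2]-B)@e,[2,98]),np.percentile((r@n)[k],[2,98]))
k=(abs(G[:,2]-125)<3)&((G[:,:2]-B)@e>80)&(abs(r@n)<24);print('head',k.sum(),np.percentile((G[k,:2]-B)@e,[1,50,99]),np.percentile((r@n)[k],[2,98]))
k=(abs(G[:,2]-162)<4)&((G[:,:2]-B)@e>80)&(abs(r@n)<35);print('wing',k.sum(),G[k].mean(0),np.percentile((G[k,:2]-B)@e,[1,50,99]),np.percentile((r@n)[k],[2,98]))
cv2.imwrite('pics/wcrop1.png',cv2.resize(p[130:384,170:340,::-1],None,fx=2.3,fy=2.3))
```

```text
dir [-0.5490576 -0.8357845] -123.302376 t range [-1.45141334e+01 -1.38250372e+01  1.31103717e-02  1.41386329e+01
  1.48231857e+01] z 115.84319500596781
axis pt nearest B [641.80173639 -47.20989649]
button 81 [[-4.7, -17.4, 101.6], [-4.0, -16.3, 103.1], [-3.5, -16.2, 104.9], [-2.3, -16.2, 104.5], [-1.5, -17.2, 105.3], [-0.5, -18.2, 105.3], [1.0, -18.4, 103.9], [1.8, -17.3, 104.7], [102.9, -18.1, 88.1], [104.5, -19.2, 89.9], [104.4, -19.0, 92.0], [103.6, -18.8, 95.4], [104.5, -19.9, 96.1], [106.8, -21.3, 94.5], [102.9, -16.2, 100.4], [103.2, -17.3, 102.0], [103.4, -18.3, 103.5], [104.2, -19.4, 104.3], [105.5, -20.6, 104.3], [103.4, -15.8, 107.5], [108.1, -21.6, 106.3]]
col [-135.89104472 -120.1039432 ] [-14.62275051  14.84190995]
head 366 [105.63472494 115.86037521 132.02310974] [-15.43507381  17.22651891]
wing 808 [ 574.68105645 -149.7007908   161.57937394] [113.96446329 122.30853133 133.36058954] [-26.5862253   27.78458654]
```

View pics/wcrop1.png

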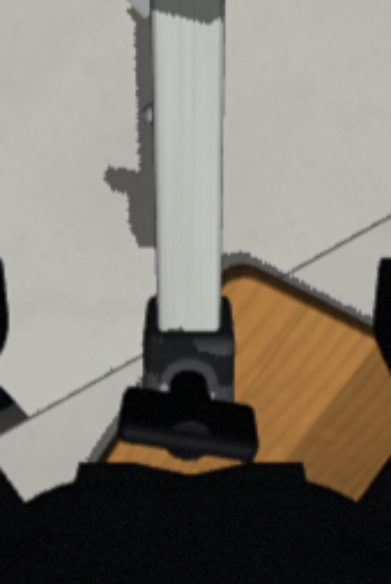

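The button stands at (145,113) in the crop, on the robot's side of the tube, and the alignment is good. I'll lower, close at 60 N, then check.

```bash
python3 -m pendant '[[-1,2,-15,0,0,0,1],[-1,3,-45,0,0,0,1],[-1,3,-80,0,0,0,1],[-1,3,-110,0,0,0,1],[-1,3,-135,0,0,0,1],[-1,3,-148,0,0,0,1],[-1,3,-152,0,0,0,1],[-1,3,-152,0,0,0,1],[-1,3,-152,0,0,0,0.2],[-1,3,-152,0,0,0,-0.1],[-1,3,-152,0,0,0,-0.1]]' 60; python3 -m pendant '[[0,0,0,0,0,0,-1],[0,0,0,0,0,0,-1],[0,0,0,0,0,0,-1],[0,0,0,0,0,0,-1],[0,0,0,0,0,0,-1],[0,0,0,0,0,0,-1]]' 60
```

```text
t: 3.12
tcp_pos: [642.1, -45.1, 80.8]
eef_rot: [0.001, 0.88, 0.475, 0.001]
force: [-0.7, 0.0, 0.2]
opening: 51.8
gripper_force: 0.0
t: 3.62
tcp_pos: [643.9, -46.3, 80.9]
eef_rot: [0.002, 0.88, 0.475, 0.002]
force: [8.4, -6.0, 2.9]
opening: 29.1
gripper_force: 63.7
```

The opening is 29 mm, so the button is flush. I'll re-centre by 2 mm and start pulling.

```bash
python3 -m pendant '[[1,-0.5,0,0,0,0,-1],[1.7,-1.1,0,0,0,0,-1],[1.1,-1.9,0,0,0,0,-1],[0.6,-2.8,0,0,0,0,-1],[0,-3.6,0,0,0,0,-1],[-0.5,-4.4,0,0,0,0,-1],[-1.6,-6.1,0,0,0,0,-1],[-2.7,-7.8,0,0,0,0,-1],[-3.8,-9.5,0,0,0,0,-1],[-4.9,-11.1,0,0,0,0,-1],[-4.9,-11.1,0,0,0,0,-1],[-4.9,-11.1,0,0,0,0,-1]]'
python3 - <<'E'
from h import *
m=vision.camera_model('wrist');p,d=vision.read_camera('wrist');np.savez("pics/wrist2.npz",p=p,d=d,**m);cv2.imwrite('pics/wrist2.png',p[:,:,::-1])
m=vision.camera_model('side');p,d=vision.read_camera('side');cv2.imwrite('pics/side2.png',cv2.resize(p[130:260,160:360,::-1],None,fx=4,fy=4,interpolation=cv2.INTER_CUBIC)[:,:800])
E
```

```text
t: 4.62
tcp_pos: [637.3, -56.5, 80.9]
eef_rot: [0.001, 0.88, 0.475, 0.001]
force: [-1.2, -0.6, 10.1]
opening: 29.2
gripper_force: 62.3
```

View pics/side2.png

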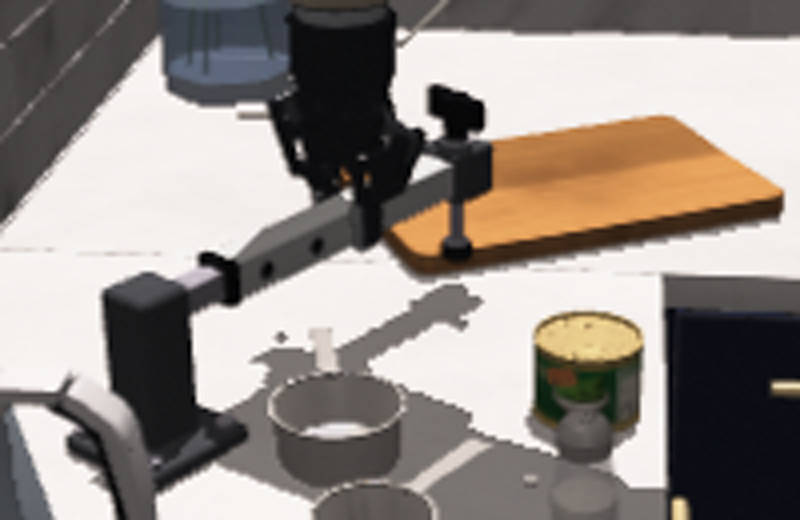

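The side view shows the gripper on the tube with the head still over the board's edge; the wing moved to about (455,112). I'll measure the actual slide from the wrist depth.

```bash
cat > slide.py <<'E'
from h import *
import sys
def prof(p,d,z):
    W=cloud(d,z).astype(float).reshape(-1,3); e=np.array([-.549,-.8358]);n=np.array([.8358,-.549]);B=np.array([641.8,-47.2])
    s=(W[:,:2]-B)@e;t=(W[:,:2]-B)@n
    kc=(W[:,2]>113)&(W[:,2]<124)&(abs(t)<24)&(s<-60)&(s>-135)   # collar + tube
    out={}
    k=(abs(W[:,2]-161)<4)&(s>90)&(abs(t)<35); out['wing']=(int(k.sum()),np.percentile(s[k],[1,50,99]).round(1).tolist() if k.sum() else 0)
    # tube inner end: top height 115 -> inner tube lower
    h=[]
    for a in np.arange(-130,-30,4): 
        k=(abs(s-a)<2)&(abs(t)<5)&(W[:,2]>90)&(W[:,2]<135); h.append((float(a),float(np.median(W[k,2]).round(1)) if k.sum() else None))
    out['h']=h
    return out
for f in sys.argv[1:]:
    z=np.load(f'pics/{f}.npz'); print(f,prof(z['p'],z['d'],z))
E
python3 slide.py wrist1 wrist2
```

```text
wrist1 {'wing': (852, [114.0, 122.2, 133.4]), 'h': [(-130.0, 117.7), (-126.0, 117.0), (-122.0, 115.9), (-118.0, 116.1), (-114.0, 116.0), (-110.0, 115.9), (-106.0, 116.1), (-102.0, 116.0), (-98.0, 116.1), (-94.0, 115.8), (-90.0, 115.9), (-86.0, 116.0), (-82.0, 116.2), (-78.0, 115.9), (-74.0, 115.9), (-70.0, 116.3), (-66.0, 115.9), (-62.0, 115.9), (-58.0, 115.8), (-54.0, 116.1), (-50.0, 115.7), (-46.0, 116.0), (-42.0, 116.0), (-38.0, 116.2), (-34.0, 116.0)]}
wrist2 {'wing': (0, 0), 'h': [(-130.0, None), (-126.0, None), (-122.0, None), (-118.0, None), (-114.0, None), (-110.0, None), (-106.0, None), (-102.0, 115.8), (-98.0, 116.0), (-94.0, 115.9), (-90.0, 115.9), (-86.0, 115.9), (-82.0, 115.9), (-78.0, 115.9), (-74.0, 115.9), (-70.0, 115.9), (-66.0, 116.0), (-62.0, 116.0), (-58.0, 115.9), (-54.0, 115.9), (-50.0, 115.9), (-46.0, 115.9), (-42.0, 115.9), (-38.0, 115.9), (-34.0, 115.9)]}
```

Too close for the wrist camera. I'll use the change in wing position seen by the side camera instead, during a further pull of 24 mm.

```bash
cat > sl.py <<'E'
from h import *
def meas(p,d):
    m=vision.camera_model('side');W=cloud(d,m)[120:215,230:330].reshape(-1,3)
    e=np.array([-.549,-.8358]);n=np.array([.8358,-.549]);B=np.array([641.8,-47.2])
    s=(W[:,:2]-B)@e;t=(W[:,:2]-B)@n
    k=(W[:,2]>142)&(W[:,2]<168)&(s>95)&(s<230)&(abs(t)<45)
    g=(W[:,2]>85)&(W[:,2]<120)&(s>100)&(s<230)&(t<-12)&(t>-30)
    return int(k.sum()),np.r_[s[k].mean(),np.percentile(s[k],[5,95]),np.percentile(s[g],[5,95])].round(1)
if __name__=='__main__':
    z=np.load('pics/side0.npz');print('start',meas(z['p'],z['d']))
    print('now',meas(*vision.read_camera('side')))
E
python3 sl.py; python3 -m pendant '[[-1.1,-1.7,0,0,0,0,-1],[-2.2,-3.3,0,0,0,0,-1],[-3.3,-5,0,0,0,0,-1],[-4.4,-6.7,0,0,0,0,-1],[-5.5,-8.4,0,0,0,0,-1],[-6.6,-10,0,0,0,0,-1],[-7.7,-11.7,0,0,0,0,-1],[-9.3,-14.2,0,0,0,0,-1],[-11,-16.7,0,0,0,0,-1],[-12.1,-18.4,0,0,0,0,-1],[-13.2,-20.1,0,0,0,0,-1],[-13.2,-20.1,0,0,0,0,-1]]'; python3 sl.py
```

```text
start (117, array([117.9, 111.5, 126. , 102.7, 141.4]))
now (114, array([130.2, 124.4, 137.7, 105.5, 150.1]))
t: 5.77
tcp_pos: [624.3, -76.4, 80.8]
eef_rot: [0.001, 0.88, 0.475, 0.001]
force: [1.1, 0.9, 8.0]
opening: 29.3
gripper_force: 62.3
start (117, array([117.9, 111.5, 126. , 102.7, 141.4]))
now (117, array([153.8, 146.4, 162.4, 117.5, 176.2]))
```

No slip: the slide is 36 mm. I'll go on slowly to 49 mm.

```bash
python3 -m pendant '[[-1.1,-1.7,0,0,0,0,-1],[-2.7,-4.2,0,0,0,0,-1],[-4.4,-6.7,0,0,0,0,-1],[-5.5,-8.4,0,0,0,0,-1],[-6,-9.2,0,0,0,0,-1],[-6.3,-9.6,0,0,0,0,-1],[-6.6,-10,0,0,0,0,-1],[-6.9,-10.4,0,0,0,0,-1],[-7.1,-10.9,0,0,0,0,-1],[-7.1,-10.9,0,0,0,0,-1]]';python3 sl.py
```

```text
t: 6.65
tcp_pos: [617.1, -87.5, 80.8]
eef_rot: [0.001, 0.88, 0.475, 0.001]
force: [0.1, -0.3, 9.4]
opening: 29.0
gripper_force: 62.3
start (117, array([117.9, 111.5, 126. , 102.7, 141.4]))
now (107, array([166.7, 160.1, 174.1, 113.3, 185.2]))
```

```bash
python3 -m pendant '[[-0.3,-0.4,0,0,0,0,-1],[-0.5,-0.8,0,0,0,0,-1],[-0.5,-0.8,0,0,0,0,-1]]';python3 sl.py
```

```text
t: 6.95
tcp_pos: [616.7, -88.1, 80.8]
eef_rot: [0.001, 0.88, 0.475, 0.001]
force: [1.1, 1.4, 9.2]
opening: 29.3
gripper_force: 62.3
start (117, array([117.9, 111.5, 126. , 102.7, 141.4]))
now (111, array([167.9, 161.3, 175.8, 109. , 187.2]))
```

```bash
python3 -m pendant '[[-0.3,-0.4,0,0,0,0,-1],[-0.5,-0.8,0,0,0,0,-1],[-0.8,-1.3,0,0,0,0,-1],[-0.8,-1.3,0,0,0,0,-1]]'
python3 - <<'E'
from h import *
from sl import meas
p,d=vision.read_camera('side');print(meas(p,d))
cv2.imwrite('pics/side3.png',cv2.resize(p[160:240,190:320,::-1],None,fx=6,fy=6,interpolation=cv2.INTER_CUBIC))
E
```

```text
t: 7.33
tcp_pos: [615.9, -89.4, 80.8]
eef_rot: [0.001, 0.88, 0.475, 0.001]
force: [-0.2, 1.3, 8.6]
opening: 29.4
gripper_force: 62.3
(110, array([168.9, 162.8, 176.9, 113.1, 192.1]))
```

View pics/side3.png

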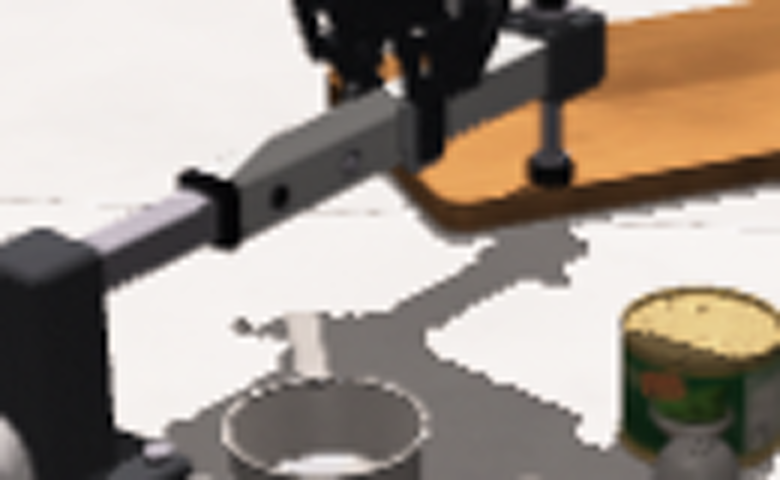

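The pin shows in the middle hole at (350,158), but no locking force has built up yet. I'll probe 1 mm further.

```bash
python3 -m pendant '[[-0.3,-0.4,0,0,0,0,-1],[-0.5,-0.8,0,0,0,0,-1],[-0.5,-0.8,0,0,0,0,-1]]';python3 sl.py
```

```text
t: 7.63
tcp_pos: [615.6, -89.7, 80.8]
eef_rot: [0.001, 0.88, 0.475, 0.001]
force: [3.5, 5.4, 7.7]
opening: 29.6
gripper_force: 62.2
start (117, array([117.9, 111.5, 126. , 102.7, 141.4]))
now (108, array([169.3, 162.9, 176.4, 105.4, 191.3]))
```

The TCP stopped short and force is building along the arm, so the button has locked. I'll relax, release, lift and head for the wing with a turn of +80°.

```bash
python3 -m pendant '[[0.7,1.1,0,0,0,0,-1],[0.7,1.1,0,0,0,0,1],[0.7,1.1,0,0,0,0,1],[0.7,1.1,0,0,0,0,1],[0.7,1.1,0,0,0,0,1],[0.7,1.1,20,0,0,0,1],[0.7,1.1,55,0,0,0,1],[0.7,1.1,90,0,0,0,1],[0.7,1.1,125,0,0,0,1],[0.7,1.1,155,0,0,0,1],[0.7,1.1,165,0,0,0,1],[0.7,1.1,165,0,0,0,1]]'
python3 - <<'E'
from h import *
from sl import meas
m=vision.camera_model('wrist');p,d=vision.read_camera('wrist');np.savez("pics/wrist3.npz",p=p,d=d,**m)
print(meas(*vision.read_camera('side')))
W=cloud(d,m).reshape(-1,3);e=np.array([-.549,-.8358]);n=np.array([.8358,-.549]);B=np.array([641.8,-47.2])
s=(W[:,:2]-B)@e;t=(W[:,:2]-B)@n
k=(W[:,2]>95)&(W[:,2]<107)&(t<-16)&(t>-24)&(abs(s)<60);print(k.sum(),'button s',np.percentile(s[k],[5,50,95]),'t min',np.percentile(t[k],[1,5,20]))
print(env.get_state()['q'])
E
```

```text
t: 8.68
tcp_pos: [616.0, -89.2, 247.0]
eef_rot: [0.002, 0.88, 0.475, 0.002]
force: [0.8, -0.9, 0.2]
opening: 85.2
gripper_force: 0.0
(115, array([168.8, 162.6, 176.2, 109.7, 193.4]))
32 button s [-3.95565921 -0.21956463  3.61509467] t min [-20.70308331 -20.23690348 -19.38717695]
[-2.49944818e-01  4.74716093e-01  1.55338258e+00 -5.39326142e-05
  1.11457480e+00  3.31299216e-01]
```

```bash
python3 -m pendant '[[-4,-6,2,0,0,5,1],[-10,-16,5,0,0,12,1],[-18,-27,8,0,0,19,1],[-26,-38,10,0,0,26,1],[-34,-50,10,0,0,33,1],[-42,-62,10,0,0,40,1],[-50,-74,10,0,0,47,1],[-57,-85,10,0,0,54,1],[-64,-95,10,0,0,61,1],[-69,-102,10,0,0,68,1],[-70,-104,10,0,0,75,1],[-70,-104,10,0,0,80,1]]'
python3 - <<'E'
from h import *
m=vision.camera_model('wrist');p,d=vision.read_camera('wrist');np.savez("pics/wrist4.npz",p=p,d=d,**m)
s=env.get_state();print(s['tcp_pos'],s['eef_rot'],s['q'])
cv2.imwrite('pics/wrist4.png',p[:,:,::-1])
W=cloud(d,m).reshape(-1,3)
k=(abs(W[:,2]-162)<4)&(np.hypot(W[:,0]-546,W[:,1]+193)<45);w=W[k];print(k.sum(),w.mean(0))
(c,sz,a)=cv2.minAreaRect(w[:,:2].astype(np.float32));print(c,sz,a)
l=cv2.fitLine(w[:,:2].astype(np.float32),cv2.DIST_HUBER,0,.01,.01).ravel();print(l,np.degrees(np.arctan2(l[1],l[0])))
E
```

```text
t: 9.78
tcp_pos: [544.3, -193.5, 252.0]
eef_rot: [-0.002, 0.366, 0.93, 0.0]
force: [0.0, 0.7, 0.5]
opening: 85.1
gripper_force: 0.0
[ 544.44954779 -193.18132779  251.99976211] [-1.84325042e-03  3.64194048e-01  9.31321247e-01  1.78436702e-04] [-4.55305607e-01  4.04356378e-01  1.64922577e+00  5.82911203e-05
  1.09171388e+00 -1.28059301e+00]
948 [ 544.85748077 -193.22725376  161.99096537]
(545.5513305664062, -193.97943115234375) (20.679977416992188, 58.14072799682617) 45.6661376953125
[   0.71541214   -0.6987027   544.5779     -193.00348   ] -44.32301
```

View pics/wrist4.png

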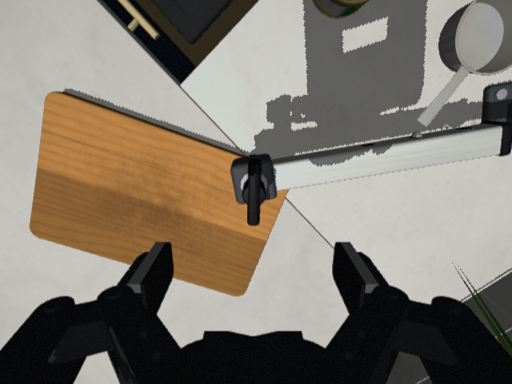

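The picture shows the wing at (254,190) on the head, lying across the arm between the fingers. The button is confirmed 20.7 mm from the axis, so it is out. Next I descend, turn -2° and grip.

```bash
python3 -m pendant '[[1,0,-15,0,0,-2,1],[1,0,-45,0,0,-2,1],[1,0,-75,0,0,-2,1],[1,0,-100,0,0,-2,1],[1,0,-115,0,0,-2,1],[1,0,-121,0,0,-2,1],[1,0,-121,0,0,-2,1],[1,0,-121,0,0,-2,-1],[1,0,-121,0,0,-2,-1],[1,0,-121,0,0,-2,-1],[1,0,-121,0,0,-2,-1],[1,0,-121,0,0,-2,-1]]' 40; python3 -m pendant '[[0,0,0,0,0,0,-1],[0,0,0,0,0,0,-1],[0,0,0,0,0,0,-1]]'
```

```text
t: 10.83
tcp_pos: [546.4, -193.1, 134.0]
eef_rot: [0.001, 0.385, 0.923, 0.0]
force: [0.7, 0.3, -0.2]
opening: 25.6
gripper_force: 0.0
t: 11.08
tcp_pos: [546.3, -193.0, 134.0]
eef_rot: [0.0, 0.385, 0.923, 0.0]
force: [-2.0, 0.6, 4.7]
opening: 15.0
gripper_force: 38.9
```

```bash
python3 -m pendant '[[0,0,0,0,0,-3,-1],[0,0,0,0,0,-8,-1],[0,0,0,0,0,-14,-1],[0,0,0,0,0,-20,-1],[0,0,0,0,0,-26,-1],[0,0,0,0,0,-32,-1],[0,0,0,0,0,-38,-1],[0,0,0,0,0,-44,-1],[0,0,0,0,0,-50,-1],[0,0,0,0,0,-56,-1],[0,0,0,0,0,-60,-1],[0,0,0,0,0,-60,-1]]' && python3 -c "
from h import *
from rig import env
s=env.get_state();print(s['ft_torque'],s['q'][5])"
```

```text
t: 12.08
tcp_pos: [547.2, -193.3, 134.0]
eef_rot: [0.001, 0.796, 0.605, 0.001]
force: [4.7, -0.6, 2.7]
opening: 14.5
gripper_force: 39.1
[-0.04236868 -0.65550498 -0.02576055] -0.18347735760456263
```

Grip and forces are small and steady. Another 60°, then the last 48°.

```bash
python3 -m pendant '[[-0.5,0,0,0,0,-3,-1],[-0.5,0,0,0,0,-8,-1],[-0.5,0,0,0,0,-14,-1],[-0.5,0,0,0,0,-20,-1],[-0.5,0,0,0,0,-26,-1],[-0.5,0,0,0,0,-32,-1],[-0.5,0,0,0,0,-38,-1],[-0.5,0,0,0,0,-44,-1],[-0.5,0,0,0,0,-50,-1],[-0.5,0,0,0,0,-56,-1],[-0.5,0,0,0,0,-60,-1],[-0.5,0,0,0,0,-60,-1]]' && python3 -m pendant '[[0,0,0,0,0,-3,-1],[0,0,0,0,0,-8,-1],[0,0,0,0,0,-14,-1],[0,0,0,0,0,-20,-1],[0,0,0,0,0,-26,-1],[0,0,0,0,0,-32,-1],[0,0,0,0,0,-38,-1],[0,0,0,0,0,-44,-1],[0,0,0,0,0,-48,-1],[0,0,0,0,0,-48,-1]]' && python3 -c "
from rig import env
s=env.get_state();print(s['ft_torque'],s['q'])"
```

```text
t: 13.08
tcp_pos: [548.0, -194.5, 134.2]
eef_rot: [0.002, 0.992, 0.127, 0.003]
force: [10.5, -6.2, 0.2]
opening: 14.5
gripper_force: 39.0
t: 13.92
tcp_pos: [547.9, -195.5, 134.3]
eef_rot: [0.001, 0.958, -0.287, 0.004]
force: [8.6, -13.2, 0.5]
opening: 14.6
gripper_force: 39.0
[-2.23264461 -1.344277    0.01055177] [-0.45548749  0.54198394  1.77217679 -0.00234636  0.81997974  1.69967528]
```

The wing should now lie across the arm, at about 4.7. I'll open, lift and look.

```bash
python3 -m pendant '[[0,0,0,0,0,0,1],[0,0,0,0,0,0,1],[0,0,0,0,0,0,1],[0,0,0,0,0,0,1],[0,0,10,0,0,0,1],[0,0,35,0,0,0,1],[0,0,65,0,0,0,1],[0,0,95,0,0,0,1],[0,0,115,0,0,0,1],[0,0,120,0,0,0,1],[0,0,120,0,0,0,1]]'
python3 - <<'E'
from h import *
from sl import meas
m=vision.camera_model('wrist');p,d=vision.read_camera('wrist');np.savez("pics/wrist5.npz",p=p,d=d,**m)
W=cloud(d,m).reshape(-1,3)
k=(abs(W[:,2]-162)<4)&(np.hypot(W[:,0]-546,W[:,1]+193)<45);w=W[k]
if k.sum()>50:
    print(k.sum(),w.mean(0),cv2.minAreaRect(w[:,:2].astype(np.float32)))
    l=cv2.fitLine(w[:,:2].astype(np.float32),cv2.DIST_HUBER,0,.01,.01).ravel();print(np.degrees(np.arctan2(l[1],l[0])),'across = -33.3')
q,dq=vision.read_camera('side');print(meas(q,dq))
z=np.load('pics/side0.npz');ms=vision.camera_model('side')
for nm,(P,D) in dict(start=(z['p'],z['d']),now=(q,dq)).items():
    h=cv2.cvtColor(P,cv2.COLOR_RGB2HSV)[155:200,240:360];w=cloud(D,ms)[155:200,240:360]
    k=(h[...,1]>110)&(h[...,0]<20)&(abs(w[...,2]-22)<6);k[:,:45]=0;X=w[k][:,:2].astype(np.float32);print(nm,'board',k.sum(),cv2.minAreaRect(X),X.max(0),X.min(0))
a=cv2.resize(p[:,:,::-1],(400,300));b=cv2.resize(q[130:260,180:353,::-1],(400,300));cv2.imwrite('pics/end.png',np.hstack([a,b]))
E
```

```text
t: 14.83
tcp_pos: [546.0, -193.0, 255.3]
eef_rot: [0.0, 0.958, -0.286, 0.002]
force: [-0.8, 0.6, -0.6]
opening: 85.5
gripper_force: 0.0
958 [ 547.48300095 -195.39003053  161.9024813 ] ((546.5016479492188, -194.8915252685547), (21.2300968170166, 58.12723922729492), 47.91526412963867)
-31.229494 across = -33.3
(126, array([169.4, 163.6, 176.3, 110.1, 192.8]))
start board 1557 ((466.36627197265625, -354.45013427734375), (267.7124938964844, 224.27420043945312), 27.744157791137695) [ 552.72473 -195.50154] [ 306.49255 -503.72797]
now board 1497 ((467.27557373046875, -354.9090270996094), (266.43218994140625, 226.5146026611328), 26.6981258392334) [ 544.80566 -194.14716] [ 306.93857 -508.78906]
```

View pics/end.png

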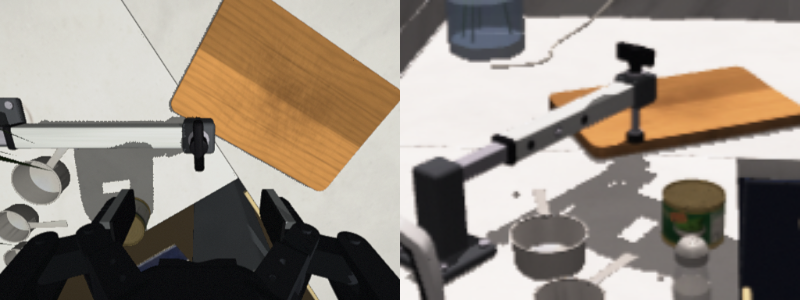

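The wing sits across the arm at about 4.68, the slide is about 50.5 mm, the foot is on the board and the board has moved about 1 mm. Handing in.

```bash
python3 -c "
from rig import job
print(job.finish_job())"
```

```text
the job is handed in; nothing more can be done
None
```

The job is handed in; no verdict came back. The tube is out about 50.5 mm with the button popped into the next hole, the wing knob stands at about 4.68 rad with the gripper clear of it, the foot is down on the board (its force not measured), and the board moved only about 1 mm.

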